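Find the loaded sample canister and put it in the tray

TASK

Three closed canisters with teal lids look the same, but one is loaded and clearly heavier than the two empty ones. Lift them to find out which it is, and set the heavy one down gently, standing upright, in the blue tray; do not drop it in. Keep the canisters upright, and leave the empty ones standing on the table where they were.

Things in the scene. Friction and masses are not known exactly. Their poses are not given: they have to be found in the camera images.
- canister_1: One of three sealed sample canisters that look exactly alike: an upright opaque white plastic cylinder with a blank paper band and a teal screw lid, 54 mm in diameter from bottom to top (the lid is no wider) and 84 mm high. Origin at the centre of its underside, z up; its yaw does not matter. It is loose. Two of the three are empty (80 to 130 g each) and one is loaded (400 to 610 g); its number and its place say nothing about which, only its weight does.
- canister_2: One of three sealed sample canisters that look exactly alike: an upright opaque white plastic cylinder with a blank paper band and a teal screw lid, 54 mm in diameter from bottom to top (the lid is no wider) and 84 mm high. Origin at the centre of its underside, z up; its yaw does not matter. It is loose. Two of the three are empty (80 to 130 g each) and one is loaded (400 to 610 g); its number and its place say nothing about which, only its weight does.
- canister_3: One of three sealed sample canisters that look exactly alike: an upright opaque white plastic cylinder with a blank paper band and a teal screw lid, 54 mm in diameter from bottom to top (the lid is no wider) and 84 mm high. Origin at the centre of its underside, z up; its yaw does not matter. It is loose. Two of the three are empty (80 to 130 g each) and one is loaded (400 to 610 g); its number and its place say nothing about which, only its weight does.
- tray: Open, square, blue plastic tray fixed to the table, 140 x 140 mm outside and 25 mm high, walls and floor 5 mm thick (inside 130 x 130 mm). Origin at the centre of its underside, so the floor a canister stands on is 5 mm above it; z up, x and y along its sides.
There are look-alikes about, which are no part of the job. Leave any purple or red look-alike of the canister_1 alone.

How it is judged:
By the outcome, as a careful person would: the job done as asked, in the order asked, and still so for the second after the job is handed in, with the robot touching nothing.
It also fails if it takes over 67 s, if anything falls off the work surface, if the arm or the gripper's body presses on something with over 40 N, if the wrist force passes 120 N, or if a joint passes its speed limit or range.

ROBOT

A 6-joint arm with a two-finger parallel gripper is mounted at the origin on the work surface. World frame = base frame: x ahead of the robot, y to its left, z up, the work surface at z = 0. Lengths are in m, angles in degrees, forces in N, time in s.
With the tool pointing down it reaches from about 0.35 to 0.775 m from the base axis. Payload 5.5 kg.
Tool frame: the origin (TCP) lies midway between the tips of the shut fingers; the grasp point (between the pads) lies 19 mm behind it; z points along the fingers, y is the direction in which the jaws open and shut (so a half turn about z gives the same grasp; the last joint's range is limited). The gripper opens to 85 mm and grips with 20 to 120 N. Pads are 22 mm wide; open, the fingers measure 114 mm over their backs; the gripper's body (76 mm by 85 mm) begins 54 mm behind the grasp point. The pads swing forward as they close: fully open they stand 13 mm farther back than shut.
Start: joints at [61.788, 17.945, 2.641, 74.691, 0, 82.002], TCP at [0.199, 0.54, 0.231] pointing down, gripper open.
Joint ranges: [-158.12, 158.12], [-49.38, 96.58], [-58.88, 72.47], [-126.05, 133.96], [-84.25, 85.87], [-180, 180]. Speed limits (degrees/s): [147.25, 147.25, 180, 180, 180, 180].

INTERFACE

Orientations are given as a 3x3 rotation matrix whose columns are the frame's x, y, z axes.
In Python, from rig import get_obs, read_camera, camera_params, finish_job gives the robot as it stands.
- The arm moves only by the tool drive_tool, never from a script. Its argument "rows" is a list of rows, each a list of 5 numbers: the shift along the world's x, y, z in units of 50 mm (1.0 is 50 mm), then the turn about the world's z in units of 5 degrees (1.0 is 5 degrees), then the finger opening in mm, from 0 to 85.4. A call has 1 to 10 rows; each row is the pose to reach, as a shift and turn from the pose measured when the call began; what a row does not reach only later rows make up. A row lasts 1/10 s, in which the tool goes at most 50 mm and 8.59 degrees, less where a joint would pass 70% of its speed; a pose out of reach is approached as far as the arm can. A call with a gripper value outside its range is refused whole. The fingers move at their own pace and stop on an object; the grip force is fixed at half the most. Time passes only in rows, so rows that repeat a pose let the fingers close. It gives the time, the measured TCP pose, the force and the opening at its end, in the units of the state.
- get_obs(): the state, without advancing time (a new reading comes with each control period).
- read_camera(name): name is "side" or "top" or "wrist"; returns (picture, depth): 384x512x3 uint8, red, green, blue; 384x512 float32, m along the optical axis (not along the pixel's ray), 0 where there is no reading.
- camera_params(name): a dict with "K" (3x3 intrinsics, pixels), "R" (3x3) and "t" (3): a world point X has camera coordinates R X + t. Camera axes: x right, y down, z forward; pixel columns grow to the right and rows downward; lengths in m; the calibration is good to about 2 mm. A picture is of the moment at which its call begins: read the wrist's pose just before it. camera_params takes no time and is no camera call; for the wrist camera it gives the pose at the moment of the call.
- finish_job(): hands the job in, once; it reports no verdict.
The state is a dict: "clock": time; "joint_positions": joint angles; "joint_vel": joint speeds; "joint_efforts": joint torques, N m; "tool_pos": TCP position; "tool_rot": TCP orientation; "force": force on the tool from outside, world axes, zero at the start; "torque": the same for the moment, N m; "opening": finger opening in m.
Only numpy, scipy, OpenCV 4.12 (cv2) and the standard library are available. Lean on these libraries where they do the work, as an engineer would, in place of code of your own. Each camera call takes 0.05 s, during which the arm holds its last target.

## Working session

There is one attempt and no reset: what is moved stays moved. The work goes in short steps, Python scripts to look and compute and a tool call to move; the robot and the scene stay as the last step left them, time stands still between calls to the robot, and variables do not carry over. Pictures are saved under pics/ and viewed, and the job is handed in when it is done.

Besides the shell and the picture viewer there is one more tool, called after ">>>" as name(argument=value, ...) on one line, values as JSON. drive_tool: Moves the arm, as the interface text tells. Its arguments: {"type":"object","properties":{"rows":{"type":"array"}},"required":["rows"]}

```bash
mkdir -p pics
python3 - <<'E'
from rig import *
import cv2,numpy as np
o=get_obs();print(o)
for n in ("top","side"):
    p,d=read_camera(n);np.savez(f"pics/{n}0.npz",p=p,d=d,**camera_params(n));cv2.imwrite(f"pics/{n}0.png",p[:,:,::-1]);print(n,camera_params(n))
E
```

```text
{'clock': 0.0, 'joint_positions': array([ 6.17860824e+01,  1.79913214e+01,  2.57609943e+00,  7.46924900e+01,
       -3.07477566e-04,  8.20002511e+01]), 'joint_vel': array([-0.03166814,  0.07140458,  0.01667068,  0.02793154, -0.03904429,
       -0.04470609]), 'joint_efforts': array([ 1.59925119e-03, -4.80625999e+01,  2.98534727e+01,  1.94517971e-02,
       -1.42089630e-04, -7.22443758e-06]), 'tool_pos': array([0.19844789, 0.53910189, 0.23039751]), 'tool_rot': array([[-9.38407494e-01,  3.45529441e-01, -8.84034004e-04],
       [ 3.45530476e-01,  9.38406062e-01, -1.65910655e-03],
       [ 2.56312712e-04, -1.86237871e-03, -9.99998233e-01]]), 'force': array([-0.456477  , -0.5812751 , -0.25011592]), 'torque': array([ 0.0135028 , -0.05325877,  0.03794949]), 'opening': 0.08535346145606397}
top {'K': array([[474.62213371,   0.        , 251.8522783 ],
       [  0.        , 474.62213371, 196.89538121],
       [  0.        ,   0.        ,   1.        ]]), 'R': array([[ 0.01962135, -0.99977026, -0.00862672],
       [-0.9919847 , -0.01838985, -0.12501265],
       [ 0.12482529,  0.01101049, -0.99211764]]), 't': array([-0.00832713,  0.5058679 ,  1.14974547])}
side {'K': array([[433.20167978,   0.        , 250.89773307],
       [  0.        , 433.20167978, 195.18198735],
       [  0.        ,   0.        ,   1.        ]]), 'R': array([[ 0.99205675, -0.12410677,  0.02051618],
       [-0.06049349, -0.6136955 , -0.78722193],
       [ 0.11029026,  0.77972773, -0.61632842]]), 't': array([-0.5154093 ,  0.06330351,  0.87099105])}
```

View pics/top0.png

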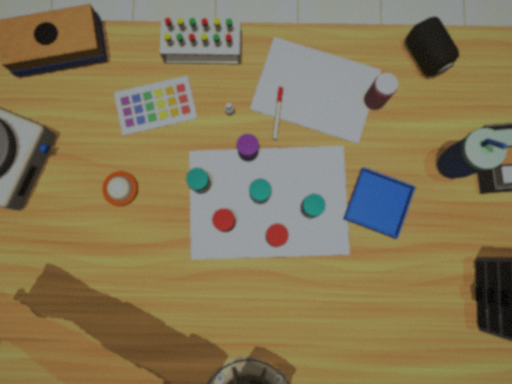

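View pics/side0.png

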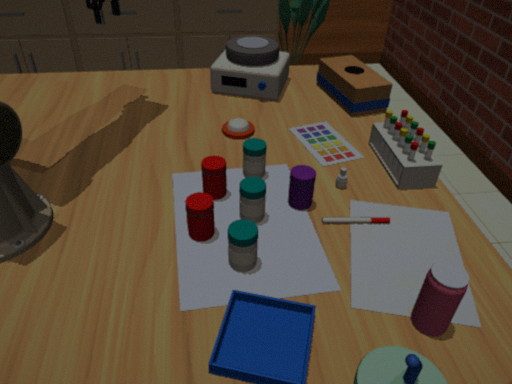

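The top view shows teal lids near (198,180), (260,190) and (313,205). The red look-alikes are at (224,220) and (277,235), purple is at (248,147), and the blue tray is near (380,203). The side view agrees.

```bash
cat > h.py <<'E'
import numpy as np,cv2
def ray(c,uv,z):
    K,R,t=c["K"],c["R"],c["t"]
    d=R.T@np.linalg.inv(K)@np.array([uv[0],uv[1],1.]);o=-R.T@t
    return o+d*(z-o[2])/d[2]
def blobs(p,lo,hi,amin=60):
    h=cv2.cvtColor(p,cv2.COLOR_RGB2HSV)
    m=cv2.inRange(h,lo,hi);m=cv2.morphologyEx(m,cv2.MORPH_OPEN,np.ones((3,3)))
    cs,_=cv2.findContours(m,cv2.RETR_EXTERNAL,cv2.CHAIN_APPROX_NONE)
    return [c for c in cs if cv2.contourArea(c)>amin]
TEAL=((78,120,60),(97,255,255));RED=((170,120,60),(179,255,255));RED0=((0,200,80),(4,255,255));PUR=((128,80,40),(155,255,255));BLUE=((104,140,60),(120,255,255))
E
python3 - <<'E'
from h import *
c=np.load("pics/top0.npz");p=c["p"];d=c["d"]
for nm,r in dict(teal=TEAL,red=RED,red0=RED0,pur=PUR,blue=BLUE).items():
    for b in blobs(p,*r):
        (u,v),R=cv2.minEnclosingCircle(b);M=cv2.moments(b);g=(M['m10']/M['m00'],M['m01']/M['m00'])
        if not 150<u<430 or v>260: continue
        x,y=map(int,g);X=c["R"].T@(np.linalg.inv(c["K"])@[g[0],g[1],1]*np.median(d[y-3:y+4,x-3:x+4])-c["t"])
        print(nm,np.round(g,1),R,"lid plane",ray(c,g,.084).round(4),"depth pt",X.round(3),"z0.025",ray(c,g,.02).round(3))
        if nm=="blue":
            print([ray(c,q,.025).round(3)[:2].tolist() for q in cv2.boxPoints(cv2.minAreaRect(b))])
c=np.load("pics/side0.npz");p=c["p"]
# side view: bottoms of lids check w/ depth
d=c["d"]
for b in blobs(p,*TEAL):
    pts=b[:,0];print("side",pts.mean(0),[ (c["R"].T@(np.linalg.inv(c["K"])@[q[0],q[1],1]*d[int(q[1]),int(q[0])]-c["t"])).round(3).tolist() for q in [pts.mean(0)-[0,3]]])
E
```

```text
teal [313.2 204.9] 10.79787540435791 lid plane [ 0.483 -0.145  0.084] depth pt [ 0.483 -0.145  0.083] z0.025 [ 0.49  -0.153  0.02 ]
teal [259.8 189.9] 10.595856666564941 lid plane [ 0.5165 -0.0179  0.084 ] depth pt [ 0.516 -0.018  0.085] z0.025 [ 0.526 -0.018  0.02 ]
teal [197.1 178.9] 10.624174118041992 lid plane [0.5403 0.1325 0.084 ] depth pt [0.54  0.132 0.084] z0.025 [0.551 0.141 0.02 ]
pur [247.4 145. ] 10.990924835205078 lid plane [0.6252 0.0141 0.084 ] depth pt [0.625 0.014 0.083] z0.025 [0.64  0.016 0.02 ]
blue [379.1 202.6] 37.34310531616211 lid plane [ 0.4913 -0.301   0.084 ] depth pt [ 0.501 -0.321  0.005] z0.025 [ 0.499 -0.318  0.02 ]
[[0.458, -0.229], [0.585, -0.276], [0.539, -0.405], [0.413, -0.357]]
side [242.5        229.14285714] [[0.485, -0.14, 0.083]]
side [252.46551724 184.15517241] [[0.52, -0.008, 0.082]]
side [254.0625     143.95833333] [[0.544, 0.148, 0.082]]
```

Run:
```python
from h import *
c=np.load("pics/top0.npz");p=c["p"];h=cv2.cvtColor(p,cv2.COLOR_RGB2HSV)
print(h[220,224],h[235,277],h[180,198])
C=[np.array(v) for v in [(.483,-.145),(.5165,-.018),(.540,.1325)]]
reds=[ray(c,q,.084)[:2] for q in [(224,220),(277,235)]];print(reds)
pur=np.array([.625,.014])
for i,a in enumerate(C):
    oth=[b for j,b in enumerate(C) if j!=i]+reds+[pur]
    best=[]
    for th in range(0,180,10):
        y=np.array([np.cos(np.radians(th)),np.sin(np.radians(th))]);x=np.array([-y[1],y[0]])
        m=9
        for b in oth:
            r=b-a;u,v=abs(r@y),abs(r@x)
            du=max(u-.057,0) ;dv=max(v-.013,0);m=min(m,np.hypot(du,dv)-.027)
        best.append((th,round(m*1000)))
    print(i+1,best)
```

```text
[  1 183 155] [  1 177 154] [ 86 180 132]
[array([0.44307301, 0.06552493]), array([ 0.41008881, -0.06019956])]
1 [(0, 47), (10, 56), (20, 65), (30, 61), (40, 53), (50, 48), (60, 46), (70, 47), (80, 47), (90, 39), (100, 32), (110, 28), (120, 26), (130, 28), (140, 27), (150, 27), (160, 31), (170, 38)]
2 [(0, 28), (10, 28), (20, 29), (30, 28), (40, 30), (50, 33), (60, 40), (70, 47), (80, 47), (90, 39), (100, 32), (110, 27), (120, 26), (130, 27), (140, 26), (150, 26), (160, 30), (170, 31)]
3 [(0, 40), (10, 35), (20, 32), (30, 33), (40, 33), (50, 32), (60, 35), (70, 41), (80, 48), (90, 58), (100, 63), (110, 60), (120, 61), (130, 61), (140, 60), (150, 62), (160, 57), (170, 48)]
```

>>> drive_tool(rows=[[0.6,-0.7,0,0,85],[1.2,-1.4,0,0,85],[1.9,-2.3,0,0,85],[2.6,-3.1,0,0,85],[3.3,-3.9,0,0,85],[4,-4.8,0,0,85],[4.7,-5.6,0,0,85],[5.4,-6.4,0,0,85],[6.2,-7.4,0,0,85],[6.84,-8.14,0,0,85]])

```text
clock: 1.1
tool_pos: [0.5157, 0.1605, 0.2302]
tool_rot: [[-0.938, 0.346, -0.001], [0.346, 0.938, -0.001], [0.001, -0.002, -1.0]]
force: [0.0, 0.5, -0.2]
opening: 0.0849
```

>>> drive_tool(rows=[[0,0,0,0,85],[0,0,0,0,85],[0,0,0,0,85]])

```text
clock: 1.4
tool_pos: [0.5149, 0.1609, 0.2298]
tool_rot: [[-0.938, 0.345, -0.003], [0.345, 0.938, -0.001], [0.002, -0.002, -1.0]]
force: [-0.2, -0.2, 0.4]
opening: 0.0851
```

```bash
cat > w.py <<'E'
import sys
from rig import *
from h import *
o=get_obs();c=camera_params("wrist");p,d=read_camera("wrist")
n=sys.argv[1];cv2.imwrite(f"pics/w{n}.png",p[:,:,::-1])
print("clk",o["clock"],"tcp",o["tool_pos"].round(4),"f",o["force"].round(2),"yaw_y",np.degrees(np.arctan2(o["tool_rot"][1,1],o["tool_rot"][0,1])).round(1))
for b in blobs(p,*TEAL,amin=300):
    (u,v),R=cv2.minEnclosingCircle(b);e=cv2.fitEllipse(b)
    x,y=int(u),int(v);z=(c["R"].T@(np.linalg.inv(c["K"])@[u,v,1]*np.median(d[y-3:y+4,x-3:x+4])-c["t"]))
    X=ray(c,(u,v),.084);print((round(u),round(v)),"rad mm",R/c["K"][0,0]*d[y,x]*1000,X.round(4),ray(c,e[0],.084).round(4),"depthpt",z.round(4),"shift units",((X-o["tool_pos"])/.05).round(2)[:2])
E
python3 w.py 1
```

```text
clk 1.4 tcp [0.5149 0.1609 0.2298] f [-0.21 -0.23  0.36] yaw_y 69.8
(83, 236) rad mm 27.248556683585324 [ 0.5179 -0.0177  0.084 ] [ 0.5173 -0.0178  0.084 ] depthpt [ 0.5178 -0.0175  0.0843] shift units [ 0.06 -3.57]
(238, 206) rad mm 25.43604843332232 [0.5404 0.1334 0.084 ] [0.5409 0.133  0.084 ] depthpt [0.5403 0.1335 0.0843] shift units [ 0.51 -0.55]
```

>>> drive_tool(rows=[[0.51,-0.55,0,0,85],[0.51,-0.55,-0.6,0,85],[0.51,-0.55,-1.2,0,85],[0.51,-0.55,-1.8,0,85],[0.51,-0.55,-2.4,0,85],[0.51,-0.55,-2.9,0,85],[0.51,-0.55,-3.3,0,85],[0.51,-0.55,-3.7,0,85],[0.51,-0.55,-3.95,0,85],[0.51,-0.55,-3.95,0,85]])

```text
clock: 2.45
tool_pos: [0.5382, 0.1349, 0.031]
tool_rot: [[-0.939, 0.343, -0.006], [0.343, 0.939, -0.002], [0.005, -0.003, -1.0]]
force: [0.2, 0.0, 0.4]
opening: 0.0848
```

```bash
python3 -c "
from rig import *
print(get_obs()['tool_pos'],get_obs()['force'])"
```

```text
[0.53815163 0.13487799 0.03100891] [0.20298272 0.0409634  0.37520202]
```

>>> drive_tool(rows=[[0.06,-0.05,0,0,85],[0.06,-0.05,0,0,75],[0.06,-0.05,0,0,60],[0.06,-0.05,0,0,45],[0.06,-0.05,0,0,45],[0.06,-0.05,0,0,45],[0.06,-0.05,0,0,45]])

```text
clock: 3.15
tool_pos: [0.5423, 0.1326, 0.0324]
tool_rot: [[-0.939, 0.343, -0.003], [0.343, 0.939, -0.001], [0.003, -0.002, -1.0]]
force: [-1.0, 0.7, 5.3]
opening: 0.0532
```

>>> drive_tool(rows=[[0,0,0,0,45],[0,0,0.2,0,45],[0,0,0.4,0,45],[0,0,0.6,0,45],[0,0,0.6,0,45],[0,0,0.6,0,45],[0,0,0.6,0,45],[0,0,0.6,0,45]])

```text
clock: 3.95
tool_pos: [0.5419, 0.1325, 0.0619]
tool_rot: [[-0.939, 0.343, -0.004], [0.343, 0.939, -0.001], [0.003, -0.002, -1.0]]
force: [-0.5, -0.1, -4.6]
opening: 0.053
```

```bash
python3 -c "
from rig import *
import cv2
o=get_obs();print(o['tool_pos'],o['force'],o['joint_efforts'])
for n in('side','wrist'):
  p,d=read_camera(n);cv2.imwrite(f'pics/{n}2.png',p[:,:,::-1])"
```

```text
[0.54188579 0.13254438 0.06187464] [-0.50159092 -0.06584286 -4.63090349] [-1.63823501e-03 -5.11491466e+01  2.76665318e+01  2.90562952e-02
 -4.13491420e-03  4.92994872e-06]
```

View pics/side2.png

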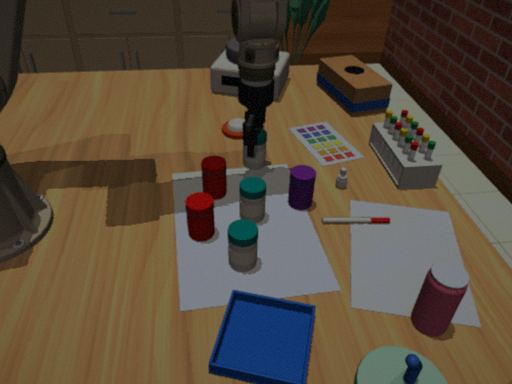

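Force changed by about 5 N from the unloaded reading, roughly 0.5 kg. That is within the loaded range and far above an empty's ~1 N. I'll lift higher and confirm.

>>> drive_tool(rows=[[0,0,0.3,0,45],[0,0,0.8,0,45],[0,0,1.4,0,45],[0,0,2.0,0,45],[0,0,2.5,0,45],[0,0,2.8,0,45],[0,0,2.8,0,45],[0,0,2.8,0,45],[0,0,2.8,0,45],[0,0,2.8,0,45]])

```text
clock: 5.05
tool_pos: [0.5411, 0.1325, 0.2004]
tool_rot: [[-0.939, 0.343, -0.007], [0.343, 0.939, -0.001], [0.006, -0.004, -1.0]]
force: [0.9, 0.2, -5.6]
opening: 0.0528
```

```bash
python3 -c "
from rig import *
import cv2
for n in('side','wrist'):
  p,d=read_camera(n);cv2.imwrite(f'pics/{n}3.png',p[:,:,::-1]);o=get_obs();print(o['clock'],o['tool_pos'],o['force'])"
```

```text
5.1 [0.54127016 0.13249188 0.2006052 ] [-0.32384441 -0.55066015 -5.04325503]
5.15 [0.54141713 0.13249699 0.20084649] [ 4.90670861e-01  3.92608801e-03 -4.77801397e+00]
```

View pics/side3.png

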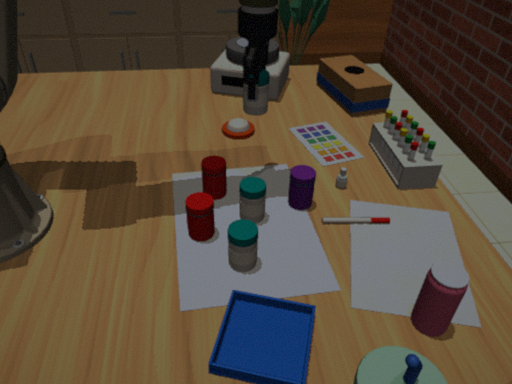

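View pics/wrist3.png

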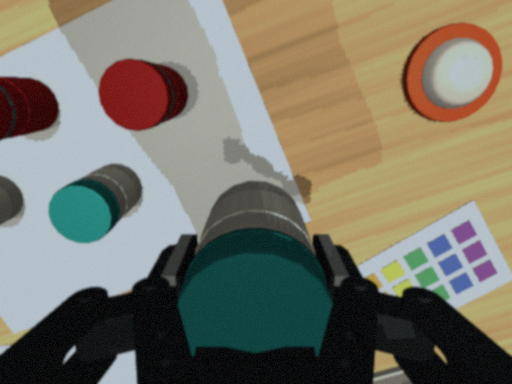

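The canister hangs upright in the jaws, at (255,95) in the side view. It is clear of the table and reads a steady ~5 N, so it is the loaded one. Carrying it to the tray centre at (0.499, -0.317).

>>> drive_tool(rows=[[-0.03,-0.3,0,0,45],[-0.07,-0.8,0,0,45],[-0.13,-1.4,0,0,45],[-0.19,-2.0,0,0,45],[-0.24,-2.6,0,0,45],[-0.3,-3.2,0,0,45],[-0.36,-3.8,0,0,45],[-0.4,-4.3,0,0,45],[-0.45,-4.7,0,0,45],[-0.46,-4.9,0,0,45]])

```text
clock: 6.15
tool_pos: [0.5178, -0.1147, 0.2006]
tool_rot: [[-0.939, 0.345, -0.006], [0.345, 0.939, -0.002], [0.005, -0.004, -1.0]]
force: [-0.1, 0.6, -5.0]
opening: 0.053
```

>>> drive_tool(rows=[[-0.03,-0.3,0,0,45],[-0.1,-0.8,0,0,45],[-0.18,-1.4,0,0,45],[-0.25,-2.0,0,0,45],[-0.31,-2.6,0,0,45],[-0.36,-3.2,0,0,45],[-0.39,-3.7,0,0,45],[-0.41,-4.0,0,0,45],[-0.41,-4.1,0,0,45],[-0.41,-4.1,0,0,45]])

```text
clock: 7.15
tool_pos: [0.4972, -0.3196, 0.2003]
tool_rot: [[-0.938, 0.345, -0.007], [0.345, 0.938, -0.001], [0.006, -0.003, -1.0]]
force: [-0.2, 0.5, -4.3]
opening: 0.0535
```

```bash
python3 -c "
from rig import *
import cv2,numpy as np
from h import *
for n in('side','wrist','top'):
  p,d=read_camera(n);cv2.imwrite(f'pics/{n}4.png',p[:,:,::-1]);o=get_obs();print(o['clock'],o['tool_pos'],o['force'])
print((np.array([.499,-.317,0.0374])-o['tool_pos'])/.05)"
```

```text
7.2 [ 0.49719607 -0.31887388  0.2003856 ] [ 0.53581976 -0.40674419 -4.8399383 ]
7.25 [ 0.49725711 -0.31850444  0.20048374] [-0.16641209  0.23485151 -3.70558984]
7.3 [ 0.4973321  -0.31840987  0.20061276] [-1.1292481  -0.42794853 -4.54362392]
[ 0.03335799  0.02819746 -3.26425511]
```

View pics/side4.png

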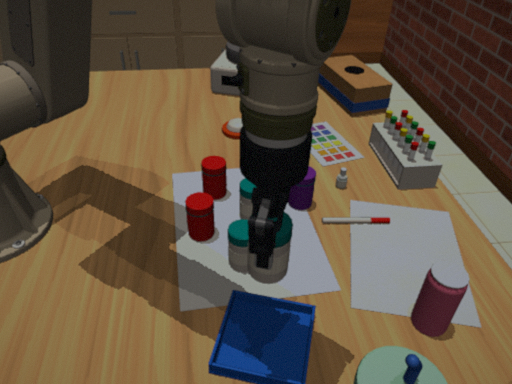

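The canister hangs above the tray, with its bottom at about (268,275) in the side view. I'll descend to about 10 mm above contact, then go slowly.

>>> drive_tool(rows=[[0.03,0.03,-0.3,0,45],[0.03,0.03,-0.8,0,45],[0.03,0.03,-1.3,0,45],[0.03,0.03,-1.8,0,45],[0.03,0.03,-2.2,0,45],[0.03,0.03,-2.6,0,45],[0.03,0.03,-2.85,0,45],[0.03,0.03,-3.0,0,45],[0.03,0.03,-3.05,0,45],[0.03,0.03,-3.05,0,45]])

```text
clock: 8.3
tool_pos: [0.4992, -0.3169, 0.0484]
tool_rot: [[-0.939, 0.343, -0.006], [0.343, 0.939, -0.001], [0.005, -0.003, -1.0]]
force: [-0.4, -0.1, -5.4]
opening: 0.053
```

>>> drive_tool(rows=[[0,0,-0.02,0,45],[0,0,-0.04,0,45],[0,0,-0.06,0,45],[0,0,-0.08,0,45],[0,0,-0.1,0,45],[0,0,-0.12,0,45]])

```text
clock: 8.9
tool_pos: [0.4991, -0.3169, 0.0424]
tool_rot: [[-0.939, 0.343, -0.006], [0.343, 0.939, -0.001], [0.005, -0.003, -1.0]]
force: [0.0, 1.2, -4.1]
opening: 0.0533
```

>>> drive_tool(rows=[[0,0,-0.02,0,45],[0,0,-0.04,0,45],[0,0,-0.06,0,45],[0,0,-0.06,0,45]])

```text
clock: 9.3
tool_pos: [0.499, -0.3168, 0.0392]
tool_rot: [[-0.939, 0.343, -0.006], [0.343, 0.939, -0.001], [0.006, -0.003, -1.0]]
force: [0.1, 0.6, -4.7]
opening: 0.0536
```

>>> drive_tool(rows=[[0,0,-0.02,0,45],[0,0,-0.04,0,45],[0,0,-0.04,0,45]])

```text
clock: 9.6
tool_pos: [0.4991, -0.3168, 0.0374]
tool_rot: [[-0.939, 0.343, -0.006], [0.343, 0.939, -0.001], [0.006, -0.003, -1.0]]
force: [-0.4, 0.8, -1.7]
opening: 0.0533
```

Contact is starting, with the load falling to -1.7 N. One more small step.

>>> drive_tool(rows=[[0,0,-0.02,0,45],[0,0,-0.03,0,45],[0,0,-0.03,0,45]])

```text
clock: 9.9
tool_pos: [0.499, -0.3169, 0.0374]
tool_rot: [[-0.939, 0.343, -0.006], [0.343, 0.939, -0.002], [0.005, -0.004, -1.0]]
force: [-3.2, 2.5, 6.5]
opening: 0.0536
```

>>> drive_tool(rows=[[0,0,0,0,58],[0,0,0,0,65],[0,0,0,0,75],[0,0,0,0,85],[0,0,0,0,85],[0,0,0,0,85]])

```text
clock: 10.5
tool_pos: [0.4991, -0.3169, 0.0373]
tool_rot: [[-0.939, 0.343, -0.006], [0.343, 0.939, -0.002], [0.005, -0.004, -1.0]]
force: [-0.4, -0.9, 0.0]
opening: 0.0856
```

```bash
python3 w.py 5
```

```text
clk 10.5 tcp [ 0.4991 -0.3169  0.0373] f [-0.35 -0.91  0.01] yaw_y 69.9
(255, 318) rad mm 25.97311429987083 [ 0.5007 -0.3182  0.084 ] [ 0.4955 -0.3164  0.084 ] depthpt [ 0.497  -0.3168  0.0889] shift units [ 0.03 -0.03]
```

View pics/w5.png

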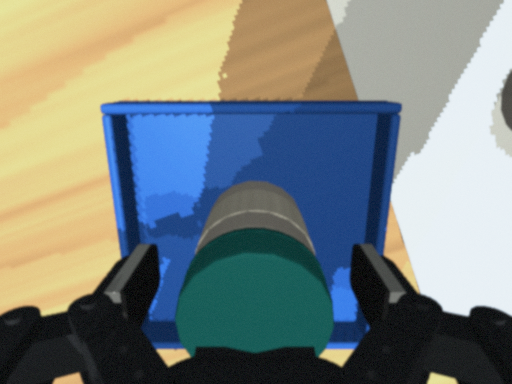

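The canister stands centred in the tray with its lid at z = 0.089 as expected, and the jaws are clear on both sides. Retreating straight up.

>>> drive_tool(rows=[[0,0,0.2,0,85],[0,0,0.5,0,85],[0,0,1.0,0,85],[0,0,1.6,0,85],[0,0,2.2,0,85],[0,0,2.8,0,85],[0,0,3.3,0,85],[0,0,3.6,0,85]])

```text
clock: 11.35
tool_pos: [0.4997, -0.3174, 0.2208]
tool_rot: [[-0.939, 0.343, -0.003], [0.343, 0.939, -0.004], [0.001, -0.005, -1.0]]
force: [0.2, 0.3, -0.9]
opening: 0.0848
```

>>> drive_tool(rows=[[-0.3,-0.5,0,0,85],[-0.6,-1.2,0.3,0,85],[-0.9,-1.9,0.3,0,85],[-1,-2.2,0.3,0,85],[-1,-2.2,0.3,0,85]])

```text
clock: 11.85
tool_pos: [0.4487, -0.4293, 0.2359]
tool_rot: [[-0.938, 0.346, -0.003], [0.346, 0.938, -0.004], [0.001, -0.005, -1.0]]
force: [-0.2, -0.0, -0.2]
opening: 0.0851
```

Run:
```python
from rig import *
from h import *
o=get_obs();print(o["clock"],o["tool_pos"],o["force"])
for n in("top","side"):
    p,d=read_camera(n);c=camera_params(n);cv2.imwrite(f"pics/{n}6.png",p[:,:,::-1])
    for b in blobs(p,*TEAL,amin=40):
        M=cv2.moments(b);g=(M['m10']/M['m00'],M['m01']/M['m00']);x,y=map(int,g)
        print(n,np.round(g),(c["R"].T@(np.linalg.inv(c["K"])@[g[0],g[1],1]*np.median(d[y-3:y+4,x-3:x+4])-c["t"])).round(3))
```

```text
11.85 [ 0.44874853 -0.42932365  0.23589514] [-0.15683692 -0.04666797 -0.18059592]
top [313. 205.] [ 0.483 -0.145  0.083]
top [385. 200.] [ 0.498 -0.315  0.089]
top [260. 190.] [ 0.516 -0.018  0.084]
side [266. 306.] [ 0.499 -0.318  0.087]
```

View pics/side6.png

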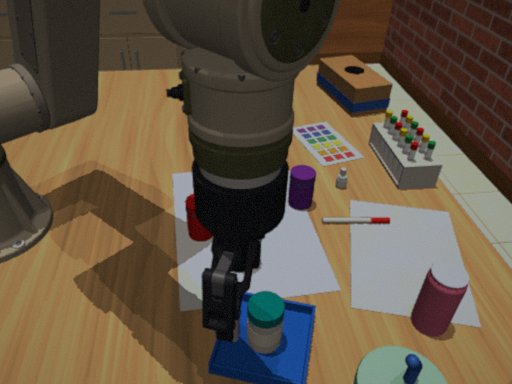

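The side view shows the canister upright in the tray at (266,325), with the gripper well clear above. The top view shows the other two lids exactly where they began.

```bash
python3 -c "
from rig import *
print(finish_job())"
```

```text
the job is handed in; nothing more can be done
None
```

The heavy canister is standing upright in the blue tray, and I handed the job in at about 12 s of the 67 s allowed.

- **Finding it:** The first canister I lifted, at (0.540, 0.133), read about 5 N, or roughly 0.5 kg. An empty would read about 1 N, so I did not lift the other two.
- **Placing it:** I lowered it slowly until the force reading showed it was resting on the tray floor, then opened the jaws and moved up and away.
- **Last checks:** The lid sits at (0.498, -0.315, 0.089), which is the tray centre at the expected height for standing on its floor. The two empties are unmoved at (0.483, -0.145) and (0.516, -0.018). I did not touch the look-alikes, and the tool showed no meaningful contact force.

No check failed. In the last side view the arm hid the two empties, so their final positions come from the top camera alone.

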